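# Latch, test and turn over a plate cassette

### The job

The white cassette of agar plates has to be turned upside down for incubation. Push it by its blue bar all the way home into the turnover frame so that the spring catch snaps in front of it, then tug the bar firmly back towards the open front to prove that the catch holds, and only then pull the weighted lever over past its balance point so that the frame goes over and rests upside down by itself. Leave the marker pen behind the stand where it lies.

Things in the scene. Friction and masses are not known exactly. Their poses are not given: they have to be found in the camera images.
- cradle_axis (a point): Centre of the turnover frame: a grey metal cradle 120 x 126 x 71 mm on trunnions between the two uprights of a fixed stand (white base 135 x 208 mm). On the trunnion axis, midway between the cradle's sides, 130 mm above the worktop. At the start z is up, y runs along the trunnion axis, -x points out of the open front (roughly to the robot), +x in towards the back bars. Turns with the cradle.
- cradle (a joint): Angle of the cradle in rad: 0 upright on its stop, 3.14 upside down on the other stop. As it grows the open front goes down and under, and the lever comes over the top towards -x. Balance point, lever just past straight up: about 0.6. From about 0.8 on it goes over by itself, braked by a damper, in 2 to 5 s.
- lever_grip (a point): Middle of the weighted lever's black round grip, 16 mm thick, 66 mm long, parallel to the trunnion axis, outside the left (+y) upright; the steel arm begins 33 mm towards -y. 105 mm from the trunnion axis: at the start the lever leans back, grip 52 mm behind (+x), 91 mm above and 128 mm beside (+y) cradle_axis. Turns with the cradle. About 3 N towards -x starts it. Free space round it.
- cassette_centre (a point): Centre of the loose white cassette, 116 (x) x 118 (y) x 62 mm, 0.3 to 0.4 kg, with three clamped agar plates. It slides along x in the cradle with 1 mm play. Fully home (against the back bars) it lies +10 mm in x from cradle_axis, at the same height; it starts 24 to 36 mm short of home, to -x. Unlatched it slides with under 7 N and drops out if turned over.
- pull_bar (a point): Middle of the cassette's blue pull bar: round, 10 mm thick, 87 mm long, parallel to y, 100 mm in -x from cassette_centre and at its height. A stem at each end carries it; between bar and cassette front is an opening 37 mm (x) by 77 mm (y), open above and below, which takes closed fingertips. The cradle's top edge is 36 mm higher than the bar. A proper tug test is 10 to 15 N.
- catch (a point): Nose of the brass spring bolt at the cradle's right (-y) front, 51 mm in -x and 52 mm in -y from cradle_axis. Its ramp rubs on the cassette from 20 to 3 mm short of home and takes a push of up to 5 to 12 N, so the first resistance is not the end stop. At 3 mm short of home the bolt snaps in front of the cassette, which can then come back 3 to 5 mm only. Nothing to press here.
- marker_centre (a point): Middle of a white marker pen with a black cap, 132 mm long and 15 mm thick, lying on the trolley just behind the stand; leave it alone. Point 7 mm above the trolley.

How it is judged (in metres and radians):
On the way, in this order (a step that is already met when the one before it is completed fails the run):
1. the cassette is pushed fully home (less than 2.5 mm from the back bars) with the frame still upright (x of cassette_centre in the frame of cradle_axis above 0.0075 m and value of joint cradle below 0.1 rad), for 0.2 s.
2. the cassette is tugged outward with more than 8 N and the catch holds it (drawn 1.5 to 5.5 mm out), the frame still upright (contact force between the fingers and cassette above 8 N and x of cassette_centre in the frame of cradle_axis between 0.0045 and 0.0085 m and value of joint cradle below 0.15 rad), for 0.05 s.
3. the frame has gone over and is upside down (value of joint cradle above 3 rad), for 0.2 s.
At the end, for the whole second after the job is handed in: The frame rests upside down on its far stop (within 0.09 rad), the cassette is still latched in it (within 7 mm of home) and at rest, and the marker pen is where it lay (within 15 mm) (value of joint cradle above 3.05 rad and x of cassette_centre in the frame of cradle_axis above 0.003 m and distance between cassette_centre and cradle_axis below 0.016 m and linear speed of cassette below 0.02 m/s); the robot touches nothing.
It fails at once if the marker pen is moved by more than 15 mm (distance of marker_centre from where it was at the start of the episode above 0.015 m).
It also fails if it takes over 48 s, if anything falls off the work surface, if the arm or the gripper's body presses on something with over 40 N, if the wrist force passes 120 N, or if a joint passes its speed limit or range.

### The arm

A 6-joint arm with a two-finger parallel gripper is mounted at the origin on a cart in front of the work surface, level with it; the furniture and walls round the work are solid. World frame = base frame: x ahead of the robot, y to its left, z up, the work surface at z = 0. Lengths are in mm, angles in degrees, forces in N, time in s.
With the tool pointing down it reaches from about 375 to 825 mm from the base axis. Payload 5.5 kg.
Tool frame: the origin (TCP) lies at the very end of the fingers, on their centre line; the grasp point (between the pads) lies 19 mm behind it; z points along the fingers, y is the line along which they close (so a half turn about z gives the same grasp; the last joint's range is limited). The gripper opens to 85 mm and grips with 20 to 120 N. Pads are 22 mm wide; open, the fingers measure 114 mm over their backs; the gripper's body (76 mm by 85 mm) begins 54 mm behind the grasp point. The pads swing forward as they close: fully open they stand 13 mm farther back than shut.
Start: joints at [-63.369, 17.962, -2.699, 69.339, 0, 90], TCP at [268.943, -536.344, 231.299] pointing down, gripper open.
Joint ranges: [-152.73, 152.73], [-39.44, 99.34], [-58.76, 71.6], [-118.89, 123.64], [-81.53, 83.1], [-180, 180]. Speed limits (degrees/s): [136.94, 136.94, 172.46, 180, 180, 180].

### API

Orientations are given as a 3x3 rotation matrix whose columns are the frame's x, y, z axes.
In Python, from plant import ctrl gives the robot as it stands.
- The arm moves only by the shell command python3 -m crank 'ROWS' [OPENING] [FORCE]. ROWS is JSON, a list that holds one entry, the list of rows, each a list of 4 numbers: the shift along the tool's x, y, z in mm, then the turn about the tool's z in rad. In form: [[[dx, dy, dz, yaw], ...]]. A call has 1 to 20 rows; each row shifts and turns the commanded pose from where the row before left it, along the tool's axes as they then stand; what a row does not reach is not made up. A row lasts 1/8 s, in which the tool goes at most 62.5 mm and 10.7 degrees, less where a joint would pass 70% of its speed; a pose out of reach is approached as far as the arm can. A call is refused whole if a number of a shift passes 62.5 or a number of a turn 0.188, either way. A call with a gripper value outside its range is refused whole. OPENING is the closure in counts, from 0 (fully open) to 255 (shut), set as the call begins (- or left out, the last holds). The fingers move at their own pace and stop on an object; FORCE is the grip in N (left out, the last holds). Time passes only in rows, so rows that do not move let the fingers close. It gives the time, the measured TCP pose, the force, the opening and the grip force at its end, in the units of the state.
- ctrl.get_state(): the state, without advancing time (a new reading comes with each control period).
- ctrl.snapshot(name): name is "side" or "top" or "wrist"; returns the picture (420x560x3 uint8, blue, green, red); there is no depth.
- ctrl.camera_model(name): a dict with "intrinsics" (3x3 intrinsics, pixels), "R" (3x3) and "t" (3): a world point X has camera coordinates R X + t; the wrist camera has in their place "mount" (4x4, takes a point from camera to tool coordinates, whose origin is the TCP and whose axes are the flange's). Camera axes: x right, y down, z forward; pixel columns grow to the right and rows downward; lengths in mm; the calibration is good to about 2 mm. A picture is of the moment at which its call begins: read the wrist's pose just before it. camera_model takes no time and is no camera call.
- ctrl.finish_job(): hands the job in; it is judged then, once.
The state is a dict: "time_s": time; "joint_positions": joint angles; "joint_velocities": joint speeds; "effort": joint torques, N m; "ee_pos": TCP position; "orientation": TCP orientation; "wrist_force": force on the tool from outside, world axes, zero at the start; "ft_torque": the same for the moment, N m; "grip_width": opening from 0.0 (shut) to 1.0 (fully open); "gripper_force": force on a finger pad.
Only numpy, scipy, OpenCV 4.12 (cv2) and the standard library are available. Lean on these libraries where they do the work, as an engineer would, in place of code of your own. Each camera call takes 0.05 s, during which the arm holds its last target. There are 200 camera calls.

## Working session

There is one attempt and no reset: what is moved stays moved. The work goes in short steps, Python scripts to look and compute and a shell command to move; the robot and the scene stay as the last step left them, time stands still between calls to the robot, and variables do not carry over. Pictures are saved under pics/ and viewed, at most 10 in all, crops included, and the job is handed in when it is done.

```bash
mkdir -p pics
python3 - <<'E'
from plant import ctrl
import cv2
s=ctrl.get_state(); print(s)
for n in("side","top"):
    cv2.imwrite(f"pics/{n}0.png",ctrl.snapshot(n)); m=ctrl.camera_model(n); print(n,m)
E
```

```text
{'time_s': 0.0, 'joint_positions': array([-6.33684385e+01,  1.80048132e+01, -2.75485496e+00,  6.93397274e+01,
        9.66788801e-05,  8.99981719e+01]), 'joint_velocities': array([ 0.03470404, -0.03580739,  0.06961923, -0.10163473, -0.05129387,
       -0.0083933 ]), 'effort': array([-1.66469617e-03, -5.39585602e+01,  3.39751232e+01,  1.92463218e-02,
       -2.95550381e-04, -9.05012854e-06]), 'ee_pos': array([ 268.68933846, -535.82153751,  230.42326463]), 'orientation': array([[ 8.93893151e-01,  4.48279413e-01, -7.76108433e-04],
       [ 4.48280085e-01, -8.93891805e-01,  1.55148700e-03],
       [ 1.74271189e-06, -1.73477755e-03, -9.99998495e-01]]), 'wrist_force': array([-0.29057468, -0.15370526, -0.10245044]), 'ft_torque': array([-0.02839418,  0.04612128,  0.03868304]), 'gripper_force': 0.0, 'grip_width': 0.9964325724650941}
side {'intrinsics': array([[452.74825742,   0.        , 282.37988874],
       [  0.        , 452.74825742, 209.69208846],
       [  0.        ,   0.        ,   1.        ]]), 'R': array([[ 0.9891112 , -0.1469431 ,  0.00817015],
       [-0.07742591, -0.56677846, -0.820224  ],
       [ 0.12515692,  0.81066017, -0.57198412]]), 't': array([-559.05193742,  -94.71340004, 1259.72817578])}
top {'intrinsics': array([[467.75377506,   0.        , 277.68748605],
       [  0.        , 467.75377506, 202.26688687],
       [  0.        ,   0.        ,   1.        ]]), 'R': array([[ 0.01019506, -0.99981461, -0.01633408],
       [-0.99752742, -0.00903312, -0.06969546],
       [ 0.06953499,  0.01700424, -0.99743458]]), 't': array([-470.33162254,  492.85509028,  992.46669241])}
```

View pics/side0.png

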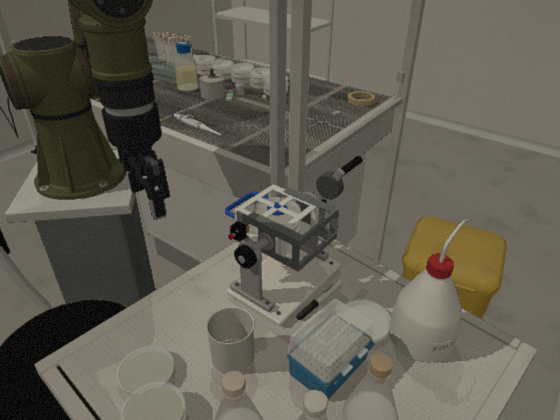

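View pics/top0.png

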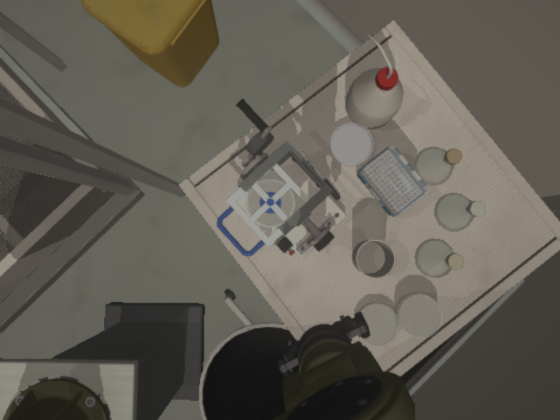

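Run:
```python
import cv2
a=cv2.imread("pics/top0.png")[90:265,205:365]; cv2.imwrite("pics/topc.png",cv2.resize(a,None,fx=3.4,fy=3.4,interpolation=cv2.INTER_CUBIC))
a=cv2.imread("pics/side0.png")[145:325,210:375]; cv2.imwrite("pics/sidec.png",cv2.resize(a,None,fx=3.3,fy=3.3,interpolation=cv2.INTER_CUBIC))
```

```text
(no output)
```

View pics/topc.png

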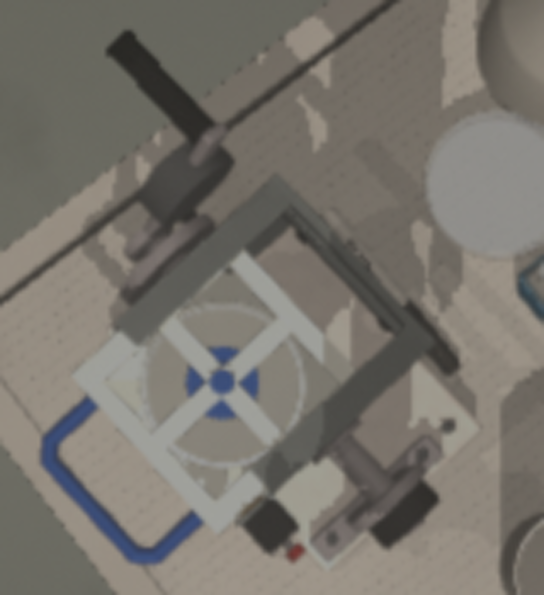

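View pics/sidec.png

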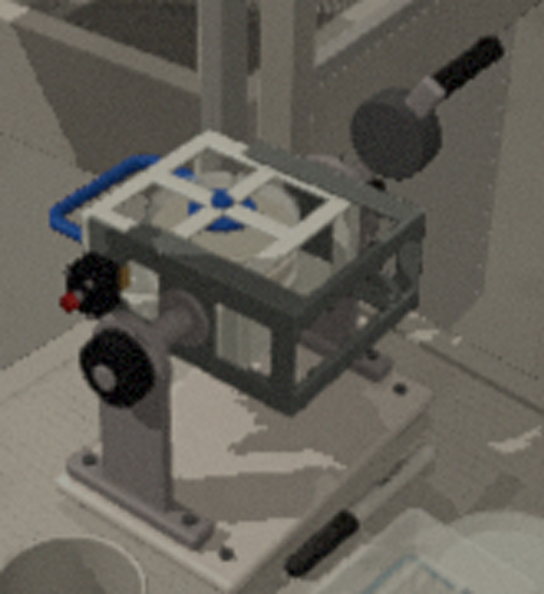

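```bash
cat > h.py <<'E'
import numpy as np
from plant import ctrl
M={n:ctrl.camera_model(n) for n in("side","top")}
def proj(n,X):
    m=M[n]; p=m["intrinsics"]@(m["R"]@X+m["t"]); return p[:2]/p[2]
def ray(n,uv,z):
    m=M[n]; d=m["R"].T@np.linalg.solve(m["intrinsics"],[*uv,1]); c=-m["R"].T@m["t"]
    return c+d*(z-c[2])/d[2]
T=lambda u,v:(205+u/3.4,90+v/3.4)
S=lambda u,v:(210+u/3.3,145+v/3.3)
E
python3 - <<'E'
from h import *
from scipy.optimize import least_squares
# name: local pts with params p=x,y,yaw,xb(bar),xk(back)
obs=[("top",T(163,86),'g'),("side",S(467,68),'g'),("top",T(50,450),'bl'),("top",T(145,555),'br'),
("side",S(150,162),'bl'),("side",S(60,220),'br'),("top",T(277,178),'kl'),("top",T(430,340),'kr'),("side",S(424,214),'kl'),("side",S(297,305),'kr')]
def loc(k,p):
    return np.array({'g':(52,128,91),'bl':(p[3],42,0),'br':(p[3],-42,0),'kl':(p[4],63,35.5),'kr':(p[4],-63,35.5)}[k],float)
def W(k,p):
    c,s=np.cos(p[2]),np.sin(p[2]); l=loc(k,p); return np.array([p[0]+c*l[0]-s*l[1],p[1]+s*l[0]+c*l[1],130+l[2]])
f=lambda p:np.concatenate([proj(n,W(k,p))-uv for n,uv,k in obs])
r=least_squares(f,[450,-460,-.8,-120,68],loss='soft_l1')
print(r.x,np.degrees(r.x[2])); print(f(r.x).reshape(-1,2).round(1))
for k in('g','bl','br','kl','kr'):print(k,W(k,r.x))
E
```

```text
[ 505.56929751 -474.02251261   -0.81482502 -120.96238902   70.25130369] -46.68603444479473
[[-0.4 -0.6]
 [-0.1 -0.1]
 [-0.3 -1.7]
 [ 1.6  0.1]
 [-0.3 -0.5]
 [-0.9 -0.3]
 [-0.7 -1.2]
 [ 1.3  1.2]
 [ 0.5 -2.2]
 [-1.   3.1]]
g [ 634.37458825 -424.05054971  221.        ]
bl [ 453.14904993 -357.19778405  130.        ]
br [ 392.03018194 -414.82142482  130.        ]
kl [ 599.6005424  -481.92002198  165.5       ]
kr [ 507.92224041 -568.35548314  165.5       ]
```

Both crops show the bar ends clearly (top 47,450 / 148,557), as well as the lever grip and the cradle corners. The fit puts the axis at (505.6, -474) with heading -46.7°, and the cassette about 31 mm short of home. Next I align the tool (x = frame y, y = frame x) and go above the bar.

```bash
python3 -m crank '[[[0,0,0,-0.146],[0,0,0,-0.145],[36,0,0,0],[36,0,0,0],[36,0,0,0],[36,0,0,0],[36,0,0,0],[35,-3,0,0],[0,0,0,0],[0,0,0,0]]]' 147 40
cat >> h.py <<'E'
A=np.array([505.57,-474.02,130]); YAW=-0.81482
Rl=np.array([[np.cos(YAW),-np.sin(YAW),0],[np.sin(YAW),np.cos(YAW),0],[0,0,1]])
def show():
    s=ctrl.get_state(); print(s['time_s'],"loc",(Rl.T@(s['ee_pos']-A)).round(1),"F",(Rl.T@s['wrist_force']).round(1),"grip",round(s['grip_width'],2),s['gripper_force'],"j",s['joint_positions'].round(0),"tool x,y hd",np.degrees(np.arctan2(s['orientation'][1,:2],s['orientation'][0,:2])).round(1))
E
python3 - <<'E'
from h import *; import cv2
show(); cv2.imwrite("pics/w1.png",ctrl.snapshot("wrist")); print(ctrl.camera_model("wrist"))
E
```

```text
time_s: 1.35
ee_pos: [423.0, -386.8, 231.0]
orientation: [[0.728, 0.686, -0.001], [0.686, -0.728, 0.0], [-0.001, -0.001, -1.0]]
wrist_force: [-0.4, 0.5, -1.0]
grip_width: 0.421
gripper_force: 0.0
1.35 loc [-120.1   -0.3  101. ] F [-0.7  0.1 -1. ] grip 0.42 0.0 j [-42.  15.  -7.  68.  -0.  94.] tool x,y hd [ 43.3 -46.7]
{'intrinsics': array([[305.08994245,   0.        , 283.62953655],
       [  0.        , 305.08994245, 210.40299988],
       [  0.        ,   0.        ,   1.        ]]), 'mount': array([[-5.89865098e-04, -9.48662792e-01, -3.16288727e-01,
         8.06424950e+01],
       [ 9.99998181e-01, -1.13333269e-03,  1.53431497e-03,
        -4.88259267e-01],
       [-1.81400787e-03, -3.16287246e-01,  9.48661735e-01,
        -1.42080477e+02],
       [ 0.00000000e+00,  0.00000000e+00,  0.00000000e+00,
         1.00000000e+00]])}
```

View pics/w1.png

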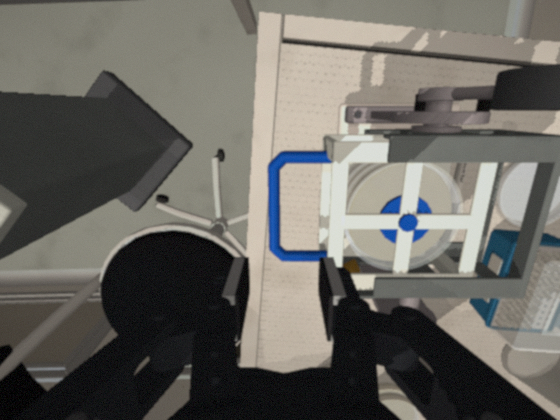

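The bar is at u≈274, v 155–258 in the wrist view, so slightly to -x of the fingers' midline (u≈284). I'll cross-check this against the top view.

Run:
```python
from h import *
s=ctrl.get_state(); m=ctrl.camera_model("wrist"); G=m["mount"]
def wray(uv,z):
    d=s['orientation']@G[:3,:3]@np.linalg.solve(m["intrinsics"],[*uv,1]); c=s['ee_pos']+s['orientation']@G[:3,3]
    return c+d*(z-c[2])/d[2]
L=lambda X:(Rl.T@(X-A)).round(1)
print("bar w",L(wray((274.5,207),130)),"top",L(ray("top",T(98,502),130)),"side",L(ray("side",S(105,190),130)))
print("hub w",L(wray((407,222),163)),"top",L(ray("top",T(222,381),163)),"side",L(ray("side",S(222,210),163)))
print("cr edges w",L(wray((400,135),165.5)),L(wray((450,297),165.5)),L(wray((528,285),165.5)))
print("top back",L(ray("top",T(277,178),165.5)),L(ray("top",T(430,340),165.5)),L(ray("top",T(118,330),165.5)))
print("side back",L(ray("side",S(424,214),165.5)),L(ray("side",S(297,305),165.5)))
```

```text
bar w [-127.8    1.9    0. ] top [-122.4   -0.4    0. ] side [-119.8   -0.7    0. ]
hub w [-29.4   0.8  33. ] top [-26.8  -0.   33. ] side [-20.1  -9.3  33. ]
cr edges w [-43.   63.3  35.5] [ 11.7 -61.9  35.5] [ 70.9 -51.1  35.5]
top back [69.7 60.5 35.5] [ 70.  -59.9  35.5] [-49.3  58.1  35.5]
side back [73.3 56.4 35.5] [ 66.5 -55.1  35.5]
```

```bash
python3 -m crank '[[[0,-2,30,0],[0,-3,30,0],[0,0,20,0],[0,0,15,0],[0,0,15,0],[0,0,10,0],[0,0,0,0]]]' 147 40; python3 -c "
from h import *; show()"
```

```text
time_s: 2.28
ee_pos: [419.3, -382.7, 110.6]
orientation: [[0.728, 0.686, -0.001], [0.686, -0.728, 0.001], [-0.0, -0.001, -1.0]]
wrist_force: [-2.5, 2.2, 1.7]
grip_width: 0.422
gripper_force: 1.5
2.275 loc [-1.256e+02 -1.000e-01 -1.940e+01] F [-3.3 -0.2  1.7] grip 0.42 1.5322864035260864 j [-42.  19. -18.  53.  -0.  94.] tool x,y hd [ 43.3 -46.7]
```

```bash
python3 -m crank '[[[0,0,0,0],[0,0,0,0],[0,0,0,0],[0,0,0,0]]]' 255 30
python3 - <<'E'
from h import *; import cv2
show(); cv2.imwrite("pics/w2.png",ctrl.snapshot("wrist"))
E
```

```text
time_s: 2.78
ee_pos: [420.3, -383.2, 111.6]
orientation: [[0.728, 0.686, 0.001], [0.686, -0.728, -0.0], [0.0, 0.001, -1.0]]
wrist_force: [0.2, 0.3, 0.2]
grip_width: 0.104
gripper_force: 29.7
2.775 loc [-124.6    0.2  -18.4] F [-0.1  0.4  0.2] grip 0.1 29.660319685935974 j [-42.  19. -18.  53.   0.  94.] tool x,y hd [ 43.3 -46.7]
```

View pics/w2.png

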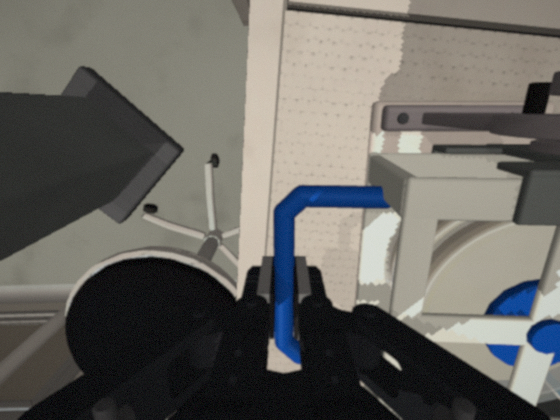

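The bar sits between the pads (u≈285, opening about 9 mm, 30 N), so the grasp is good. Now the push.

```bash
python3 -m crank '[[[0,3,0,0],[0,3,0,0],[0,3,0,0],[0,3,0,0],[0,3,0,0],[0,3,0,0],[0,3,0,0],[0,3,0,0]]]' 255 60;python3 -c "
from h import *; show()"; python3 -m crank '[[[0,2,0,0],[0,2,0,0],[0,2,0,0]]]'; python3 -c "
from h import *; show()"
```

```text
time_s: 3.82
ee_pos: [435.8, -399.2, 110.7]
orientation: [[0.728, 0.686, -0.001], [0.686, -0.728, 0.003], [0.001, -0.003, -1.0]]
wrist_force: [-1.9, 4.3, 1.0]
grip_width: 0.087
gripper_force: 58.7
3.825 loc [-102.3    0.6  -19.3] F [-4.5  1.6  1. ] grip 0.09 58.72578978538513 j [-43.  21. -14.  55.   0.  94.] tool x,y hd [ 43.3 -46.7]
time_s: 4.2
ee_pos: [440.6, -405.1, 111.4]
orientation: [[0.728, 0.686, -0.0], [0.686, -0.728, -0.0], [-0.0, 0.0, -1.0]]
wrist_force: [-1.8, 2.2, 1.4]
grip_width: 0.089
gripper_force: 58.7
4.2 loc [-94.7   0.  -18.6] F [-2.8  0.2  1.4] grip 0.09 58.725446462631226 j [-43.  22. -13.  55.  -0.  94.] tool x,y hd [ 43.3 -46.7]
```

```bash
for i in 1 2; do python3 -m crank '[[[0,1.5,0,0],[0,1.5,0,0]]]' >/dev/null; python3 -c "
from h import *; show()"; done
```

```text
4.45 loc [-93.1  -0.2 -18.9] F [-8.3  1.   3.7] grip 0.08 58.94882261753082 j [-43.  22. -13.  55.  -0.  94.] tool x,y hd [ 43.3 -46.7]
4.7 loc [-92.9  -0.  -20. ] F [-15.    0.9   3.3] grip 0.09 59.05141353607178 j [-43.  23. -13.  55.   0.  94.] tool x,y hd [ 43.3 -46.7]
```

```bash
python3 -m crank '[[[0,2,0,0],[0,2,0,0]]]' >/dev/null; python3 -c "
from h import *; show()"; python3 -m crank '[[[0,1,0,0],[0,0,0,0],[0,0,0,0],[0,0,0,0]]]' >/dev/null; python3 -c "
from h import *; show()"
```

```text
4.95 loc [-92.8   0.1 -21.5] F [-23.    0.9   2.9] grip 0.09 59.201087951660156 j [-43.  23. -12.  56.   0.  94.] tool x,y hd [ 43.3 -46.7]
5.45 loc [-92.7   0.1 -22.1] F [-22.2   1.7   3.3] grip 0.09 59.181236028671265 j [-43.  23. -12.  56.   0.  94.] tool x,y hd [ 43.3 -46.7]
```

Hard stop at -92.7 with 22 N, so the cassette is home. Now the tug, in steps.

```bash
python3 -m crank '[[[0,-2,0,0],[0,-2,0,0],[0,-2,0,0],[0,-2,0,0],[0,-2,0,0]]]' >/dev/null; python3 -c "
from h import *; show()"; for i in 1 2; do python3 -m crank '[[[0,-1.5,0,0],[0,-1.5,0,0]]]' >/dev/null; python3 -c "
from h import *; show()"; done
```

```text
6.075 loc [-93.1   0.1 -18.4] F [0.8 1.2 2.1] grip 0.09 59.15694773197174 j [-43.  22. -13.  55.   0.  94.] tool x,y hd [ 43.3 -46.7]
6.325 loc [-94.6  -0.  -17.6] F [3.3 0.8 2.6] grip 0.09 59.2573481798172 j [-43.  22. -14.  55.  -0.  94.] tool x,y hd [ 43.3 -46.7]
6.575 loc [-96.9  -0.4 -17.5] F [ 9.3 -1.   3. ] grip 0.09 59.43367123603821 j [-43.  21. -14.  54.  -0.  94.] tool x,y hd [ 43.3 -46.7]
```

```bash
python3 -m crank '[[[0,-1.5,0,0],[0,-1,0,0],[0,0,0,0]]]' >/dev/null; python3 -c "
from h import *; show()"
```

```text
6.95 loc [-97.   -0.4 -16.5] F [12.5 -0.7  2.8] grip 0.09 59.48433816432953 j [-43.  21. -14.  54.  -0.  94.] tool x,y hd [ 43.3 -46.7]
```

The catch holds: 12.5 N with the cassette drawn 4.3 mm out. Next I relax, release and rise.

```bash
python3 -m crank '[[[0,2,0,0],[0,2,0,0],[0,0,0,0]]]' >/dev/null; python3 -m crank '[[[0,0,0,0],[0,0,0,0],[0,0,0,0],[0,0,0,0]]]' 150 >/dev/null; python3 -c "
from h import *; show()"; python3 -m crank '[[[0,0,-10,0],[0,0,-20,0],[0,0,-30,0],[0,0,-40,0],[0,0,-40,0],[0,0,-20,0],[0,0,0,0]]]' >/dev/null; python3 -c "
from h import *; show()"
```

```text
7.825 loc [-1.021e+02  1.000e-01 -2.010e+01] F [-4.7  0.6  3.2] grip 0.41 0.0 j [-43.  22. -14.  55.   0.  94.] tool x,y hd [ 43.3 -46.7]
8.7 loc [-97.5   0.2 143.3] F [ 0.5  0.6 -0.8] grip 0.41 0.0 j [-43.  17.   1.  74.   0.  94.] tool x,y hd [ 43.3 -46.7]
```

```bash
python3 -m crank '[[[0,38,0,0],[0,38,0,0],[27,38,0,0],[27,36,0,0],[27,36,0,0],[27,0,0,0],[27,0,0,0],[0,0,0,0],[0,0,0,0]]]' 255 >/dev/null
python3 - <<'E'
from h import *; import cv2
show(); cv2.imwrite("pics/w3.png",ctrl.snapshot("wrist"))
E
```

```text
9.825 loc [ 87.  135.  142.4] F [-0.4 -0.1  0.3] grip 0.0 0.0 j [-34.  43.  43.  90.  -0. 103.] tool x,y hd [ 43.3 -46.7]
```

View pics/w3.png

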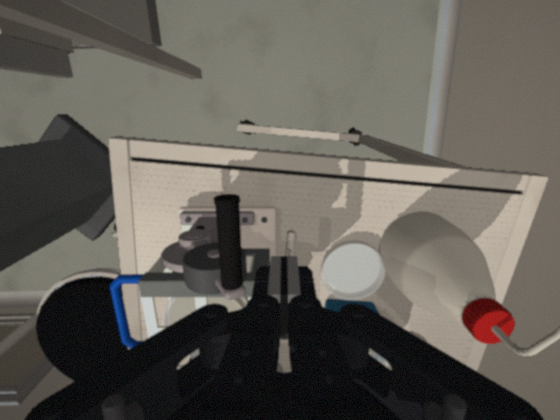

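The black grip is at (229,243), i.e. at about lx 49, ly 127.5, which matches the fit. The fingers are behind it, so I go down and drag it forward.

```bash
python3 -m crank '[[[0,0,25,0],[0,0,25,0],[0,0,20,0],[0,0,10,0],[0,0,0,0]]]' >/dev/null; python3 -c "
from h import *; show()";  python3 -m crank '[[[0,-6,0,0],[0,-6,0,0],[0,-6,0,0],[0,-6,0,0],[0,-6,0,0]]]' >/dev/null; python3 -c "
from h import *; show()"
```

```text
10.5 loc [ 87.2 134.3  61.2] F [-0.  -0.2  0.5] grip -0.0 0.0 j [-34.  42.  31.  79.  -0. 103.] tool x,y hd [ 43.3 -46.7]
11.125 loc [ 59.9 135.3  64. ] F [ 5.7 -0.1 10.1] grip 0.0 5.777527615427971 j [-33.  38.  24.  75.  -0. 103.] tool x,y hd [ 43.3 -46.7]
```

```bash
python3 -m crank '[[[0,0,-8,0],[0,0,-8,0],[0,0,0,0]]]' >/dev/null; python3 -c "
from h import *; show()";  python3 -m crank '[[[0,-6,0,0],[0,-6,0,0],[0,-6,0,0]]]' >/dev/null; python3 -c "
from h import *; show()"
```

```text
11.5 loc [ 58.3 135.2  78.4] F [ 3.6 -0.7  2.3] grip 0.0 1.408352293074131 j [-33.  38.  26.  77.  -0. 103.] tool x,y hd [ 43.3 -46.7]
11.875 loc [ 39.  135.   77.2] F [3.  1.  2.4] grip -0.0 1.3471408188343048 j [-33.  36.  22.  76.   0. 104.] tool x,y hd [ 43.3 -46.7]
```

```bash
python3 -m crank '[[[0,-6,0,0],[0,-6,0,0],[0,-6,0,0],[0,-6,0,0],[0,-6,0,0]]]' >/dev/null; python3 -c "
from h import *; show()";  python3 -m crank '[[[0,-6,0,0],[0,-6,0,0],[0,-6,0,0],[0,-6,0,0]]]' >/dev/null; python3 -c "
from h import *; show()"
```

```text
12.5 loc [  8.8 135.   77. ] F [ 0.6 -0.2  0.1] grip -0.01 0.381413446739316 j [-32.  32.  16.  73.   0. 104.] tool x,y hd [ 43.3 -46.7]
13.0 loc [-15.  135.1  77.3] F [0.2 0.1 0.4] grip 0.0 0.0 j [-32.  30.  11.  72.   0. 105.] tool x,y hd [ 43.3 -46.7]
```

```bash
python3 -m crank '[[[0,-2,0,0],[0,0,0,0],[0,0,0,0],[0,0,0,0],[0,5,-20,0],[0,5,-30,0],[0,0,-30,0],[0,0,0,0],[0,0,0,0],[0,0,0,0],[0,0,0,0],[0,0,0,0],[0,0,0,0],[0,0,0,0],[0,0,0,0],[0,0,0,0],[0,0,0,0],[0,0,0,0],[0,0,0,0],[0,0,0,0]]]' >/dev/null; python3 -m crank '[[[0,0,0,0],[0,0,0,0],[0,0,0,0],[0,0,0,0],[0,0,0,0],[0,0,0,0],[0,0,0,0],[0,0,0,0],[0,0,0,0],[0,0,0,0],[0,0,0,0],[0,0,0,0],[0,0,0,0],[0,0,0,0],[0,0,0,0],[0,0,0,0],[0,0,0,0],[0,0,0,0],[0,0,0,0],[0,0,0,0]]]' >/dev/null
python3 - <<'E'
from h import *; import cv2
show(); a=ctrl.snapshot("side")[145:325,180:375]; cv2.imwrite("pics/side1.png",cv2.resize(a,None,fx=3,fy=3,interpolation=cv2.INTER_CUBIC))
E
```

```text
18.0 loc [ -6.4 135.1 157.3] F [0.  1.1 0.3] grip -0.0 0.0 j [-32.  30.  22.  82.   0. 105.] tool x,y hd [ 43.3 -46.7]
```

View pics/side1.png

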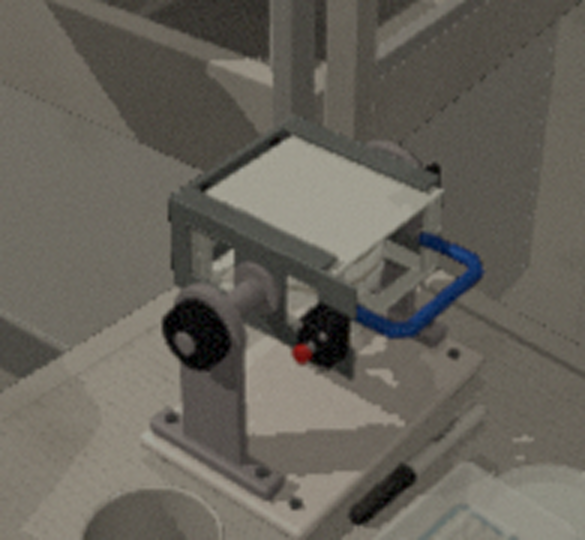

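The frame is upside down and level, the bar is now at the back (px 480,270 in the crop), the cassette is held inside, and the pen is untouched. I'll let it settle for a second, then hand in.

```bash
python3 -m crank '[[[0,0,0,0],[0,0,0,0],[0,0,0,0],[0,0,0,0],[0,0,0,0],[0,0,0,0],[0,0,0,0],[0,0,0,0],[0,0,0,0],[0,0,0,0],[0,0,0,0],[0,0,0,0]]]' >/dev/null; python3 -c "
from plant import ctrl
print(ctrl.finish_job())"
```

```text
the job is handed in; nothing more can be done
None
```

The cassette was pushed home, the catch held a 12.5 N tug, the frame rests upside down with the cassette latched and the pen looks undisturbed; I handed the job in at about 19.5 s, with no verdict returned.

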